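# Repack the water-test case after a kitchen hygiene inspection

## Robot

A 6-joint arm with a two-finger parallel gripper is mounted at the origin on the work surface; the furniture and walls round the work are solid. World frame = base frame: x ahead of the robot, y to its left, z up, the work surface at z = 0. Lengths are in m, angles in rad, forces in N, time in s.
With the tool pointing down it reaches from about 0.225 to 0.875 m from the base axis. Payload 3.4 kg.
Tool frame: the origin (TCP) lies on the centre line of the jaws, within the pads' length; the fingertips stand 14 mm ahead of it and the grasp point (between the pads) lies 5 mm behind it; z points along the fingers, y is the line along which they close (so a half turn about z gives the same grasp; the last joint's range is limited). The gripper opens to 85 mm and grips with 20 to 120 N. Pads are 22 mm wide; open, the fingers measure 114 mm over their backs; the gripper's body (76 mm by 85 mm) begins 54 mm behind the grasp point. The pads swing forward as they close: fully open they stand 13 mm farther back than shut.
Start: joints at [-1.393, 0.276, 1.505, -0, 1.361, -0.121], TCP at [0.169, -0.55, 0.245] pointing down, gripper open.
Joint ranges: [-2.89, 2.89], [-0.75, 2.08], [0.22, 2.7], [-1.18, 4.32], [0.11, 2.71], [-2.7, 2.7]. Speed limits (rad/s): [2.57, 2.57, 3.14, 3.14, 3.14, 3.14].

## Interface

Orientations are given as a unit quaternion [w, x, y, z].
In Python, from rig import manip, eyes gives the robot as it stands.
- The arm moves only by the shell command python3 -m creep 'ROWS' [FORCE]. ROWS is JSON, a list of rows, each a list of 5 numbers: the opening, from 0 (shut) to 1 (fully open), then the shift along the tool's x, y, z normalised to -1 to 1, where 1 is 0.5 m, then the turn about the tool's z normalised to -1 to 1, where 1 is 360 degrees. In form: [[fingers, dx, dy, dz, spin], ...]. A call has 1 to 10 rows; each row is the pose to reach, as a shift and turn from the pose commanded when the call began, along the tool's axes at that moment, turning the shorter way round; what a row does not reach only later rows make up. A row lasts 1/10 s, in which the tool goes at most 50 mm and 8.59 degrees, less where a joint would pass 70% of its speed; a pose out of reach is approached as far as the arm can. A call with a number of a shift or a turn outside -1 to 1 is refused whole. A call with a gripper value outside its range is refused whole. The fingers move at their own pace and stop on an object; FORCE is the grip in N (left out, the last holds). Time passes only in rows, so rows that repeat a pose let the fingers close. It gives the time, the measured TCP pose, the force, the opening and the grip force at its end, in the units of the state.
- manip.get_state(): the state, without advancing time (a new reading comes with each control period).
- eyes.get_image(name): name is "side" or "top"; returns a dict with "frame" (400x640x3 uint8, red, green, blue), "fx", "fy", "cx", "cy" (pixels), "R" (3x3) and "t" (3): a world point X has camera coordinates R X + t. Camera axes: x right, y down, z forward; pixel columns grow to the right and rows downward; lengths in m; the calibration is good to about 2 mm. A picture is of the moment at which its call begins. There is no depth.
- manip.sign_off(): hands the job in; it is judged then, once.
Trained networks look in the newest picture that a camera, given by its name, has taken for a name from the list of things; names that differ only in an ending like _2 or _b are one class to them, and where a whole thing is asked for, a point or a joint stands for the part that bears it (a point fixed in the world has none). Each returns a list of dicts, best first, with "confidence" (0 to 1); they miss things now and then, are a little off and sometimes report something else, mostly with a low value. They report only what shows in the picture. A call takes as long as a camera call. They do not tell look-alikes from the thing itself.
- eyes.regions_of(camera, label): "mask" (400x640 bool, what is visible of it) and "bbox" ([left, top, right, bottom] in pixels, round what is visible of it).
- eyes.place_of(camera, label): "centre" ([column, row] in pixels: a listed point, or the origin of a listed thing).
The state is a dict: "clock": time; "qpos": joint angles; "qd": joint speeds; "effort": joint torques, N m; "position": TCP position; "ee_rot": TCP orientation; "contact_force": force on the tool from outside, world axes, zero at the start; "moment": the same for the moment, N m; "width": finger opening in m; "gripper_force": force on a finger pad.
Only numpy, scipy, OpenCV 4.12 (cv2) and the standard library are available. Lean on these libraries where they do the work, as an engineer would, in place of code of your own. Each camera call takes 0.05 s, during which the arm holds its last target. There are 200 camera calls.

## Task

Repack the open water-test case: lay the aluminium flask (black stopper) in the bottle-shaped foam pocket with its stopper in the narrow part, lay the black meter, display up, in the plain rectangular pocket, and stand the two black-capped glass vials upright in the two round holes, one in each. Set each thing down fully home in its seat rather than dropping it, and leave the white plastic bottle and the two white dropper bottles, which belong to the kitchen, where they are.

Things in the scene. Friction and masses are not known exactly. Their poses are not given: they have to be found in the camera images.
- flask_insert: Dark foam insert 168x94x68 mm (x,y,z), fixed in the open blue case. Origin: centre of its underside, z up. In its top a bottle-shaped pocket, floor at z 54, edges bevelled 4 mm: body part 72 wide (y) from x -78 to +42, neck part 40 wide on to x +78. The flask fits only with its bottom towards -x and stopper towards +x; home, its bottom face is at x -74, its axis at z 85.5.
- meter_insert: Dark foam insert, same outer size. Origin: centre of its underside, z up. In its top, centred, a plain rectangular pocket 158 mm long (x), 72 wide (y), 14 deep (floor at z 54), edges bevelled 4 mm; the meter lies in it lengthwise, either way round. The three inserts stand side by side 97 mm apart along their y, in any order, all turned alike, underside 10 mm above the table.
- vial_insert: Dark foam insert, same outer size. Origin: centre of its underside, z up. In its top two round holes of 33 mm diameter, 25 mm deep (floor at z 43), mouths bevelled 4 mm, at x -42 and x +42, y 0; one vial stands in each. The case base round the inserts is about 190x310 mm, its rim 87 mm above the table, 9 mm above the foam tops; the open lid lies lower, on the left (+y) side.
- flask: Aluminium sampling flask with a black screw stopper, lying on its side, does not roll: 63 mm diameter, 148 mm long, 0.19 kg; the full-width body is the first 100 mm, then shoulder, neck and stopper (22 mm). Origin: centre of its bottom face, 31.5 mm above what it lies on; z runs along its axis, level, from bottom to stopper. Grip across the body 45 to 65 mm from the bottom.
- meter: Black hand-held photometer with a small display and keys, lying on its back: 150 mm (x) x 62 mm (y) x 36 mm, the main body 30 mm high, 0.26 kg; the raised cover of the measuring chamber is at the +x end. Origin: centre of the underside, z up. Grip across its 62 mm width at the middle.
- vial_a: Clear glass cuvette (sample vial), a plain straight cylinder with a broad flat black screw cap, standing: 25 mm diameter, 61 mm high (solid to 58 mm), 24 g. Origin: centre of the underside, z up. Same as the other vial.
- vial_b: Clear glass cuvette with a broad flat black cap, the same as the first vial: 25 mm diameter, 61 mm high. Origin: centre of the underside, z up.
- plastic_bottle: Look-alike of the flask, to be left alone: translucent white plastic bottle with a white screw cap, lying on its side, 154 mm long (x), 50 mm diameter. Origin: middle of its length, at its underside on the table; z up.
- dropper_a: Look-alike of the vials, to be left alone: opaque white dropper bottle with a pointed nozzle cap, standing, 27 mm diameter, 62 mm high. Origin: centre of the underside, z up.
- dropper_b: Look-alike of the vials, to be left alone: opaque white dropper bottle with a pointed nozzle cap, standing, 25 mm diameter, 62 mm high. Origin: centre of the underside, z up.
Not all that is in view belongs to the job. Leave any green or red look-alike of the vial_b alone. Leave any turquoise look-alike of the meter alone.

How it is judged:
By the outcome, as a careful person would: the job done as asked, in the order asked, and still so for the second after the job is handed in, with the robot touching nothing.
It also fails if it takes over 118 s, if anything falls off the work surface, if the arm or the gripper's body presses on something with over 40 N, if the wrist force passes 120 N, or if a joint passes its speed limit or range.

## Working session

There is one attempt and no reset: what is moved stays moved. The work goes in short steps, Python scripts to look and compute and a shell command to move; the robot and the scene stay as the last step left them, time stands still between calls to the robot, and variables do not carry over. Pictures are saved under pics/ and viewed, at most 15 in all, crops included, and the job is handed in when it is done.

```bash
mkdir -p pics; ls
cat > h.py <<'E'
import numpy as np, cv2
from rig import manip, eyes
def cam(n):
    im=eyes.get_image(n); return im
def ray(im,px):
    R=np.array(im['R']);t=np.array(im['t']);c=-R.T@t
    d=R.T@np.array([(px[0]-im['cx'])/im['fx'],(px[1]-im['cy'])/im['fy'],1.0]); return c,d
def at(im,px,z):
    c,d=ray(im,px); return c+d*(z-c[2])/d[2]
def proj(im,X):
    p=np.array(im['R'])@np.array(X)+np.array(im['t']); return [im['fx']*p[0]/p[2]+im['cx'],im['fy']*p[1]/p[2]+im['cy']]
def save(im,n,s=1.25):
    cv2.imwrite('pics/'+n,cv2.resize(im['frame'][:,:,::-1],None,fx=s,fy=s,interpolation=cv2.INTER_CUBIC))
E
python3 - <<'E'
from h import *
np.set_printoptions(precision=3,suppress=True)
for n in ['top','side']:
    im=cam(n); save(im,n+'0.png'); print(n,im['fx'],im['cx'],im['cy'],np.array(im['R']).tolist(),-np.array(im['R']).T@np.array(im['t']))
    for l,z in [('flask_insert',.01),('meter_insert',.01),('vial_insert',.01),('flask',.0315),('meter',0),('vial_a',0),('plastic_bottle',0),('dropper_a',0)]:
        for d in eyes.place_of(n,l): print(l,np.round(d['centre'],1),round(d['confidence'],2),at(im,d['centre'],z)[:2])
print(manip.get_state())
E
```

```text
pics
top 416.0799015488524 323.3692508978432 199.208969112282 [[-0.2991481066173711, -0.9542020528072689, -0.002975353027144793], [-0.8488595985192727, 0.2675442226194543, -0.45591388544839345], [0.4358300039108609, -0.13386011863638067, -0.8900189190852703]] [-0.092  0.052  1.086]
flask_insert [210.4 224.7] 0.98 [0.453 0.218]
flask_insert [414.6 153.3] 0.62 [ 0.502 -0.425]
meter_insert [203.3 162.2] 0.75 [0.666 0.201]
vial_insert [205.1 197.8] 0.77 [0.543 0.218]
flask [313.1 195.9] 0.91 [ 0.443 -0.082]
meter [439.2 206.5] 0.83 [ 0.316 -0.425]
meter [420.4 264.2] 0.66 [ 0.171 -0.303]
vial_a [286.5 144.7] 0.7 [ 0.658 -0.058]
vial_a [275.4 167.2] 0.55 [ 0.588 -0.004]
plastic_bottle [209.4 226. ] 0.66 [0.455 0.223]
plastic_bottle [411.7 157.1] 0.63 [ 0.497 -0.415]
dropper_a [320.5 141.2] 0.52 [ 0.639 -0.164]
dropper_a [390.6 208.5] 0.52 [ 0.352 -0.288]
side 464.5143151496913 328.4753972832866 201.6971179791345 [[-0.8466827193820899, 0.5320621315981835, -0.0061855330365584394], [0.2874223543678901, 0.4475370679223399, -0.846816959587545], [-0.44779098127292394, -0.7187631466308441, -0.53
[... 532 characters left out ...]
9 254.2] 0.79 [ 0.67 -0.06]
vial_a [295.8 251.9] 0.71 [ 0.586 -0.018]
vial_a [241.3 207.7] 0.51 [ 0.623 -0.305]
vial_a [248.9 217.9] 0.42 [ 0.626 -0.239]
dropper_a [255.7 231.7] 0.71 [ 0.639 -0.163]
dropper_a [315.3 186.5] 0.62 [ 0.361 -0.293]
{'clock': 0.9, 'qpos': array([-1.393,  0.276,  1.505, -0.   ,  1.361, -0.121]), 'qd': array([-0.   ,  0.001, -0.   ,  0.   ,  0.   , -0.002]), 'effort': array([  0.   , -41.664, -24.61 ,  -0.001,   0.   ,  -0.   ]), 'position': array([ 0.169, -0.55 ,  0.245]), 'ee_rot': array([ 0.   ,  0.989,  0.149, -0.   ]), 'contact_force': array([ 0.826, -0.844, -0.578]), 'moment': array([-0.021,  0.076, -0.004]), 'gripper_force': 0.0, 'width': 0.08534115485007557}
```

View pics/top0.png

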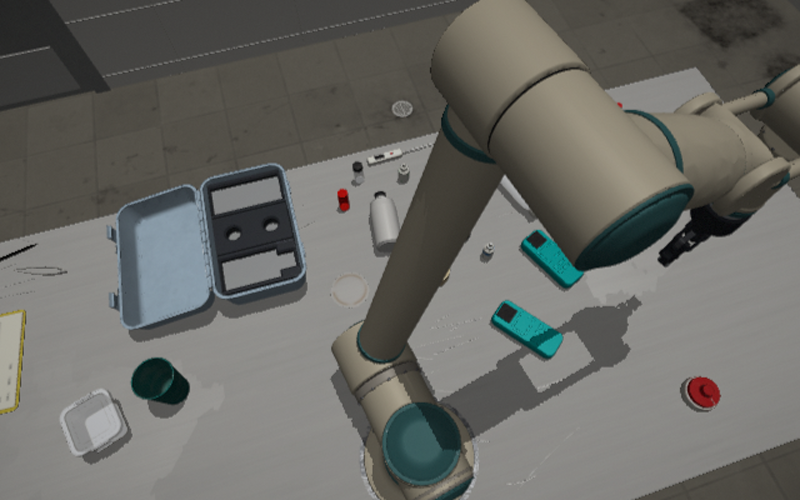

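View pics/side0.png

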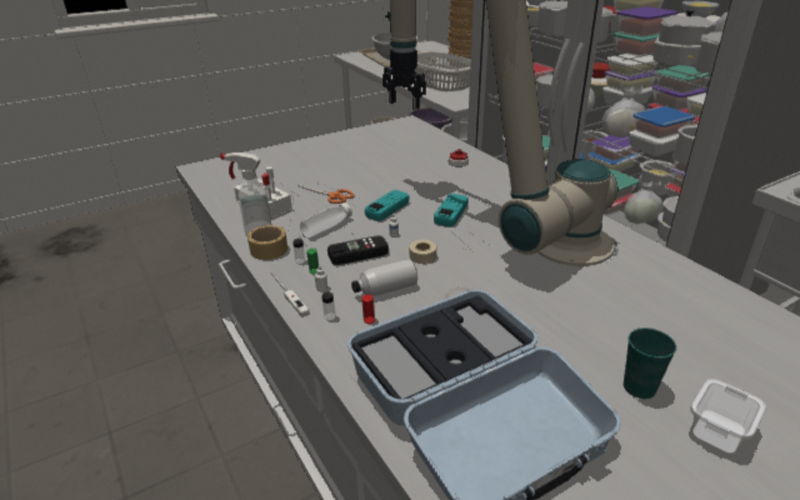

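Both pictures show the following (800-pixel view). The case has the flask pocket nearest the robot, with its neck toward −y, then the vial holes, then the meter pocket. The flask is at top (384,222), and the black meter is at side (358,249). The vials are at side (328,306) and (299,250), and the look-alikes are red, green and turquoise. I'll zoom in on the case and fit its pose.

Run:
```python
from h import *
t=cam('top')['frame'][125:250,155:255,::-1]; s=cam('side')['frame'][225:325,275:435,::-1]
t=cv2.resize(t,None,fx=4,fy=4,interpolation=cv2.INTER_CUBIC)
s=cv2.resize(s,None,fx=2.5,fy=2.5,interpolation=cv2.INTER_CUBIC)
o=np.zeros((500,800,3),np.uint8);o[:500,:400]=t;o[:250,400:800]=s
o=cv2.convertScaleAbs(o,alpha=1.5)
cv2.imwrite('pics/case.png',o)
```

```text
(no output)
```

View pics/case.png

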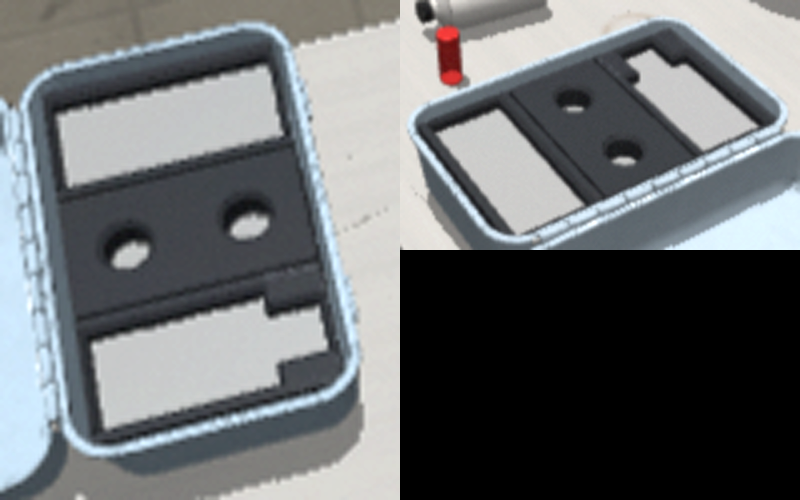

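```bash
cat > fit.py <<'E'
from h import *
from scipy.optimize import minimize
def rect(x0,x1,y0,y1): return (x0,x1,y0,y1)
def inside(P,rs,g): 
    m=np.zeros(len(P),bool)
    for a,b,c,d in rs: m|=(P[:,0]>a-g)&(P[:,0]<b+g)&(P[:,1]>c-g)&(P[:,1]<d+g)
    return m
def inc(P,g): return (np.hypot(abs(P[:,0])-.042,P[:,1])<.0165+g)
FL=[(-.078,.042,-.036,.036),(.04,.078,-.02,.02)]; ME=[(-.079,.079,-.036,.036)]
def pred(im,px,p):
    R=np.array(im['R']);c=-R.T@np.array(im['t'])
    d=(R.T@np.c_[(px[:,0]-im['cx'])/im['fx'],(px[:,1]-im['cy'])/im['fy'],np.ones(len(px))].T).T
    cs,sn=np.cos(p[2]),np.sin(p[2])
    def loc(z):
        X=(c+d*((z-c[2])/d[:,2])[:,None])[:,:2]-p[:2]
        return X@np.array([[cs,-sn],[sn,cs]])
    m=np.zeros(len(px),bool)
    for k,off,zf in (('f',-.097,.064),('v',0,.053),('m',.097,.064)):
        ok=np.ones(len(px),bool)
        for z,g in ((zf,0),(.074,0),(.078,.004)):
            P=loc(z)-np.array([0,off]); ok&= inc(P,g) if k=='v' else inside(P,FL if k=='f' else ME,g)
        m|=ok
    return m
S=3
def fit(name,box,p0):
    im=cam(name);l,t,r,b=box
    g=cv2.resize(cv2.cvtColor(im['frame'],cv2.COLOR_RGB2GRAY)[t:b,l:r],None,fx=S,fy=S,interpolation=cv2.INTER_LINEAR).astype(float)
    u,v=np.meshgrid((np.arange((r-l)*S)+.5)/S-.5+l,(np.arange((b-t)*S)+.5)/S-.5+t)
    px=np.c_[u.ravel(),v.ravel()]
    big=pred(im,px,p0).reshape(g.shape).astype(np.uint8)
    roi=cv2.dilate(big,np.ones((7*S,7*S)))>0   # band near predicted
    def cost(p):
        m=cv2.GaussianBlur(pred(im,px,p).reshape(g.shape).astype(float),(0,0),S*.4)
        return -np.corrcoef(m[roi],g[roi])[0,1]
    best=None
    for it in range(2):
        s=minimize(cost,p0,method='Nelder-Mead',options=dict(initial_simplex=np.array([p0,p0+[.008,0,0],p0+[0,.008,0],p0+[0,0,.06]]),xatol=1e-4,fatol=1e-6))
        p0=s.x
    return s.x,s.fun
if __name__=='__main__':
    for n,b in (('top',(160,128,250,245)),('side',(280,225,432,325))): print(n,fit(n,b,np.array([.55,.213,-1.45])), )
E
python3 fit.py
```

```text
top (array([ 0.55480949,  0.20928035, -1.59438066]), np.float64(-0.8701849677123596))
side (array([ 0.55649556,  0.21331063, -1.59217234]), np.float64(-0.8476462624459072))
```

Run:
```python
from h import *
im=cam('side');f=im['frame'][150:270,225:385,::-1]
cv2.imwrite('pics/items.png',cv2.resize(f,None,fx=5,fy=5,interpolation=cv2.INTER_CUBIC))
```

```text
(no output)
```

View pics/items.png

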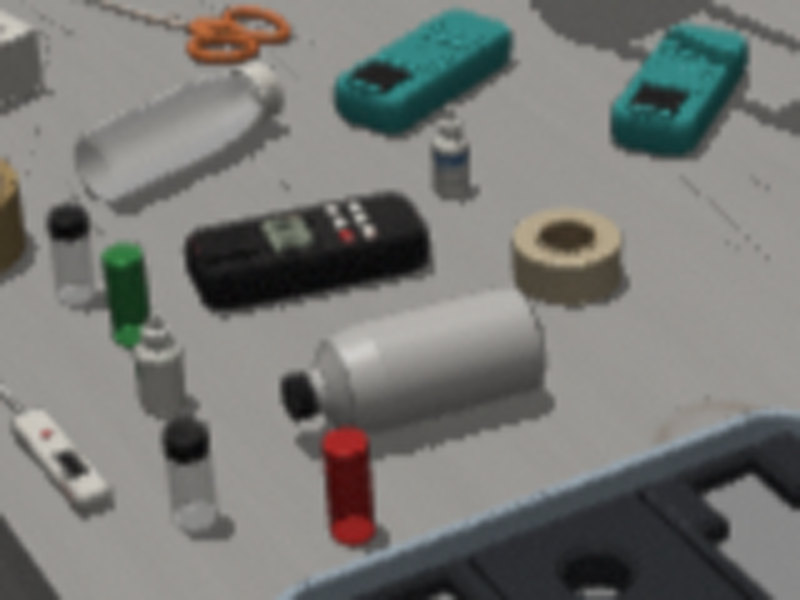

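The crop shows the black meter at (305,250), display up, and the aluminium flask at (440,355) with its stopper to the left. The vials are at (70,255) and (190,475). I'll fit the item poses by silhouette.

```bash
cat > items.py <<'E'
from h import *
from scipy.optimize import minimize
A=np.linspace(0,2*np.pi,32,endpoint=False)
def rings(L): # list (axial, r)
    return np.array([[s,r*np.cos(a),r*np.sin(a)] for s,r in L for a in A])
FP=[rings([(0,.0315),(.1,.0315)]),rings([(.1,.0315),(.12,.016),(.126,.0135)]),rings([(.126,.0135),(.148,.0135)])]
for p in FP:p[:,2]+=.0315
MP=[np.array([[x,y,z] for x in(-.075,.075) for y in(-.031,.031) for z in(0,.03)])]
VP=[rings([(0,.0125),(.061,.0125)])[:,[1,2,0]]]
MOD=dict(flask=FP,meter=MP,vial_a=VP)
def rend(im,parts,p,S,box):
    m=np.zeros(((box[3]-box[1])*S,(box[2]-box[0])*S),np.uint8);c,s=np.cos(p[2]),np.sin(p[2])
    for P in parts:
        W=np.c_[P[:,0]*c-P[:,1]*s+p[0],P[:,0]*s+P[:,1]*c+p[1],P[:,2]]
        q=np.array([proj(im,w) for w in W]); q=((q+.5-[box[0],box[1]])*S*16).astype(np.int32)
        cv2.fillConvexPoly(m,cv2.convexHull(q),1,shift=4)
    return m
def fititem(n,label,p0,S=4,near=.06):
    im=cam(n);res=[]
    pc=proj(im,[p0[0],p0[1],.02]) if label!='flask' else proj(im,[p0[0]+.07*np.cos(p0[2]),p0[1]+.07*np.sin(p0[2]),.03])
    ds=[d for d in eyes.regions_of(n,label) if np.hypot((d['bbox'][0]+d['bbox'][2])/2-pc[0],(d['bbox'][1]+d['bbox'][3])/2-pc[1])<22]
    if not ds: return None
    d=ds[0];b=[int(v) for v in d['bbox']];box=[b[0]-12,b[1]-12,b[2]+12,b[3]+12]
    t=cv2.resize(d['mask'][box[1]:box[3],box[0]:box[2]].astype(np.float32),None,fx=S,fy=S,interpolation=cv2.INTER_LINEAR)
    def cost(p):
        p=np.array([p[0],p[1],p[2] if label!='vial_a' else 0])
        m=rend(im,MOD[label],p,S,box).astype(float); m=cv2.GaussianBlur(m,(0,0),S*.5)
        return np.abs(m-t).sum()/t.sum()
    p0=np.array(p0,float)
    for k in range(2):
        s=minimize(cost,p0,method='Nelder-Mead',options=dict(initial_simplex=np.array([p0,p0+[.01,0,0],p0+[0,.01,0],p0+[0,0,.15]]),xatol=1e-4)); p0=s.x
    return np.round(s.x,4),round(s.fun,3),round(d['confidence'],2)
E
python3 - <<'E'
from items import *
for n in('top','side'): print(n,'flask',fititem(n,'flask',[.44,-.075,-.0]))
for y in (0,.3,-.3): print('meter',fititem('side','meter',[.491,-.25,y]))
for p in ([.665,-.06,0],[.623,-.305,0]):
  for n in('top','side'): print(n,'vial',fititem(n,'vial_a',p))
E
```

```text
top flask (array([ 0.4451, -0.077 , -0.1236]), np.float64(0.141), 0.92)
side flask (array([ 0.4449, -0.0749, -0.1202]), np.float64(0.072), 0.8)
meter (array([ 0.4926, -0.2522, -0.2064]), np.float64(0.091), 0.88)
meter (array([ 0.4913, -0.2549, -0.2085]), np.float64(0.15), 0.84)
meter (array([ 0.4928, -0.2528, -0.1838]), np.float64(0.077), 0.84)
top vial None
side vial (array([ 0.6621, -0.0626,  0.1793]), np.float64(0.331), 0.77)
top vial None
side vial (array([ 0.6191, -0.2411, -0.5494]), np.float64(0.215), 0.53)
```

```bash
cat > go.py <<'E'
from h import *
import sys
def pose():
    s=manip.get_state();w,x,y,z=s['ee_rot'];a=2*np.arctan2(y,x);return s,np.array(s['position']),a
def move(X,a):
    s,p,a0=pose();d=np.array(X)-p
    ex=np.array([np.cos(a0),np.sin(a0)]);ey=np.array([np.sin(a0),-np.cos(a0)])
    sp=-((a-a0+np.pi)%(2*np.pi)-np.pi)
    print('t',round(s['clock'],2),'p',np.round(p,4),'a',round(a0,3),'q6',round(s['qpos'][5],2),'F',np.round(s['contact_force'],1),'w',round(s['width'],4),'-> rows:',np.round([d[:2]@ex/.5,d[:2]@ey/.5,-d[2]/.5,sp/2/np.pi],4),'n',round(max(np.linalg.norm(d)/.05,abs(np.degrees(sp))/8.59),1))
if __name__=='__main__': v=[float(x) for x in sys.argv[1:]]; move(v[:3],v[3])
E
python3 -m creep '[[1,0.908,-0.698,0.15,-0.433],[1,0.908,-0.698,0.15,-0.433],[1,0.908,-0.698,0.15,-0.433],[1,0.908,-0.698,0.15,-0.433],[1,0.908,-0.698,0.15,-0.433],[1,0.908,-0.698,0.15,-0.433],[1,0.908,-0.698,0.15,-0.433],[1,0.908,-0.698,0.15,-0.433],[1,0.908,-0.698,0.15,-0.433],[1,0.908,-0.698,0.15,-0.433]]' 40
python3 go.py .4996 -.0827 .17 3.02
```

```text
clock: 3.05
position: [0.457, -0.1434, 0.1805]
ee_rot: [0.001, 0.62, 0.785, 0.0]
contact_force: [0.8, -0.1, 0.1]
width: 0.0856
gripper_force: 0.0
t 3.05 p [ 0.457  -0.1434  0.1805] a 1.805 q6 -0.68 F [ 0.8 -0.1  0.1] w 0.0856 -> rows: [ 0.0982  0.111   0.021  -0.1934] n 8.1
```

```bash
python3 -m creep '[[1,0.098,0.111,0.02,-0.193],[1,0.098,0.111,0.02,-0.193],[1,0.098,0.111,0.02,-0.193],[1,0.098,0.111,0.02,-0.193],[1,0.098,0.111,0.02,-0.193],[1,0.098,0.111,0.02,-0.193],[1,0.098,0.111,0.02,-0.193],[1,0.098,0.111,0.02,-0.193],[1,0.098,0.111,0.02,-0.193],[1,0.098,0.111,0.02,-0.193]]'
python3 go.py .4996 -.0827 .0315 3.02
python3 - <<'E'
from items import *
im=cam('top')
save(im,'top1.png')
print(fititem('side','flask',[.445,-.076,-.12]))
for n in('top','side'): print(n,'meter',fititem(n,'meter',[.492,-.252,-.2]))
for p in ([.665,-.06,0],[.623,-.305,0]):
  for n in('top','side'): print(n,'vial',fititem(n,'vial_a',p))
for n in('top','side'):
  im=cam(n)
  for d in eyes.place_of(n,'vial_a'): print(n,np.round(d['centre'],1),round(d['confidence'],2),at(im,d['centre'],0)[:2].round(3))
E
```

```text
clock: 4.05
position: [0.499, -0.0848, 0.1704]
ee_rot: [0.0, 0.066, 0.998, -0.0]
contact_force: [-0.1, -0.1, 0.6]
width: 0.0851
gripper_force: 0.0
t 4.05 p [ 0.499  -0.0848  0.1704] a 3.009 q6 -1.74 F [-0.1 -0.1  0.6] w 0.0851 -> rows: [-0.0006  0.0044  0.2779 -0.0018] n 2.8
(array([ 0.4444, -0.0746, -0.1218]), np.float64(0.063), 0.64)
top meter (array([ 0.4951, -0.2512, -0.2318]), np.float64(0.139), 0.7)
side meter (array([ 0.4938, -0.2514, -0.2577]), np.float64(0.12), 0.55)
top vial None
side vial (array([ 0.6624, -0.0615, -0.0182]), np.float64(0.181), 0.47)
top vial None
side vial (array([ 0.617 , -0.2449, -0.4155]), np.float64(0.268), 0.6)
top [364.9 135.9] 0.69 [ 0.616 -0.305]
side [249.9 216.8] 0.74 [ 0.621 -0.243]
side [265.4 253.8] 0.7 [ 0.659 -0.055]
side [240.2 209.2] 0.68 [ 0.629 -0.299]
side [294.1 253.8] 0.56 [ 0.594 -0.013]
```

View pics/top1.png

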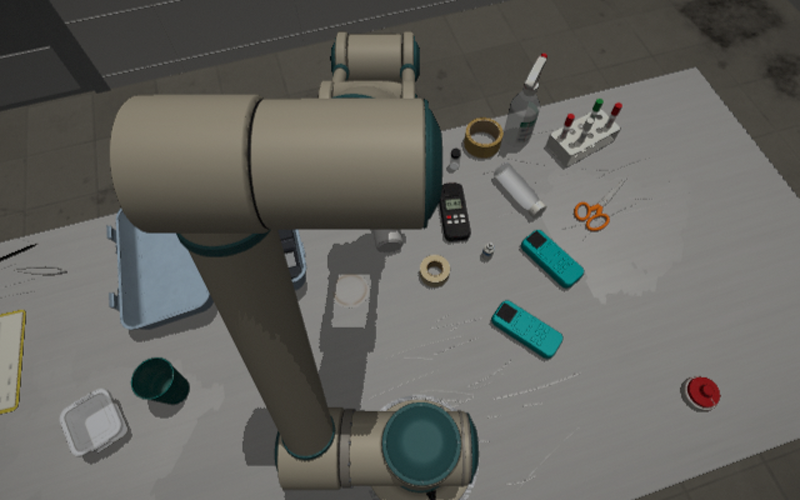

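The top picture confirms the meter at (455,212) and the second vial at (455,160), near the brown tape roll. Next I descend on the flask and grip it.

```bash
python3 -m creep '[[1,0,0.004,0.09,-0.002],[1,0,0.004,0.18,-0.002],[1,0,0.004,0.25,-0.002],[1,0,0.004,0.278,-0.002],[1,0,0.004,0.278,-0.002],[0,0,0.004,0.278,-0.002],[0,0,0.004,0.278,-0.002],[0,0,0.004,0.278,-0.002],[0,0,0.004,0.278,-0.002],[0,0,0.004,0.278,-0.002]]' 40
python3 go.py .4996 -.0827 .2 3.02
```

```text
clock: 6.0
position: [0.5004, -0.0832, 0.0328]
ee_rot: [0.002, 0.059, 0.998, -0.0]
contact_force: [0.6, 0.4, 6.1]
width: 0.0606
gripper_force: 45.4
t 6.0 p [ 0.5004 -0.0832  0.0328] a 3.024 q6 -1.76 F [0.6 0.4 6.1] w 0.0606 -> rows: [ 0.0018  0.0008 -0.3345  0.0006] n 3.3
```

```bash
python3 -m creep '[[1,0,0,0,0],[1,0,0,0.004,0],[1,0,0,0.012,0],[1,0,0,0.012,0],[0,0,0,0.012,0],[0,0,0,0.012,0],[0,0,0,0.012,0],[0,0,0,0.012,0],[0,0,0,0.012,0]]' 40
python3 go.py .4996 -.0827 .2 3.02
```

```text
clock: 6.9
position: [0.4993, -0.0829, 0.0254]
ee_rot: [0.0, 0.059, 0.998, -0.0]
contact_force: [0.6, -0.1, -0.1]
width: 0.061
gripper_force: 44.3
t 6.9 p [ 0.4993 -0.0829  0.0254] a 3.024 q6 -1.76 F [ 0.6 -0.1 -0.1] w 0.061 -> rows: [-0.0006  0.0005 -0.3493  0.0006] n 3.5
```

```bash
python3 -m creep '[[0,0,0,-0.02,0],[0,0,0,-0.1,0],[0,0,0,-0.2,0],[0,0,0,-0.3,0],[0,0,0,-0.35,0],[0,0,0,-0.35,0]]'
python3 - <<'E'
from go import *
p=np.array([.5557,.2113]);y=-1.593
R=np.array([[np.cos(y),-np.sin(y)],[np.sin(y),np.cos(y)]])
for n,l in dict(flask=(-.019,-.097),meter=(0,.097),v1=(-.042,0),v2=(.042,0)).items(): print(n,(p+R@np.array(l)).round(4))
f=p+R@np.array([-.019,-.097]); move([f[0],f[1],.2],y+np.pi)
E
```

```text
clock: 7.5
position: [0.5016, -0.0835, 0.2053]
ee_rot: [0.005, 0.059, 0.998, -0.001]
contact_force: [0.2, -0.5, -1.5]
width: 0.0613
gripper_force: 44.9
flask [0.4591 0.2324]
meter [0.6527 0.2091]
v1 [0.5566 0.2533]
v2 [0.5548 0.1693]
t 7.5 p [ 0.5016 -0.0835  0.2053] a 3.024 q6 -1.76 F [ 0.2 -0.5 -1.5] w 0.0613 -> rows: [0.1585 0.6176 0.0107 0.2348] n 9.8
```

```bash
python3 -m creep '[[0,0.158,0.618,0.01,0.235],[0,0.158,0.618,0.01,0.235],[0,0.158,0.618,0.01,0.235],[0,0.158,0.618,0.01,0.235],[0,0.158,0.618,0.01,0.235],[0,0.158,0.618,0.01,0.235],[0,0.158,0.618,0.01,0.235],[0,0.158,0.618,0.01,0.235],[0,0.158,0.618,0.01,0.235],[0,0.158,0.618,0.01,0.235]]'
python3 -m creep '[[0,0,0,0,0],[0,0,0,0,0],[0,0,0,0,0]]'
python3 go.py .4591 .2324 .13 1.549
python3 - <<'E'
from h import *
im=cam('side');f=im['frame'][180:330,300:460,::-1]
cv2.imwrite('pics/f1.png',cv2.resize(f,None,fx=4,fy=4,interpolation=cv2.INTER_CUBIC))
E
```

```text
clock: 8.5
position: [0.4553, 0.2337, 0.1936]
ee_rot: [-0.001, 0.68, 0.733, -0.002]
contact_force: [-1.2, -0.4, -2.0]
width: 0.0614
gripper_force: 44.8
clock: 8.8
position: [0.4566, 0.233, 0.1948]
ee_rot: [-0.0, 0.678, 0.735, -0.001]
contact_force: [0.6, -0.2, -1.5]
width: 0.0609
gripper_force: 44.9
t 8.8 p [0.4566 0.233  0.1948] a 1.653 q6 0.25 F [ 0.6 -0.2 -1.5] w 0.0609 -> rows: [-0.0016  0.0049  0.1295  0.0165] n 1.3
```

View pics/f1.png

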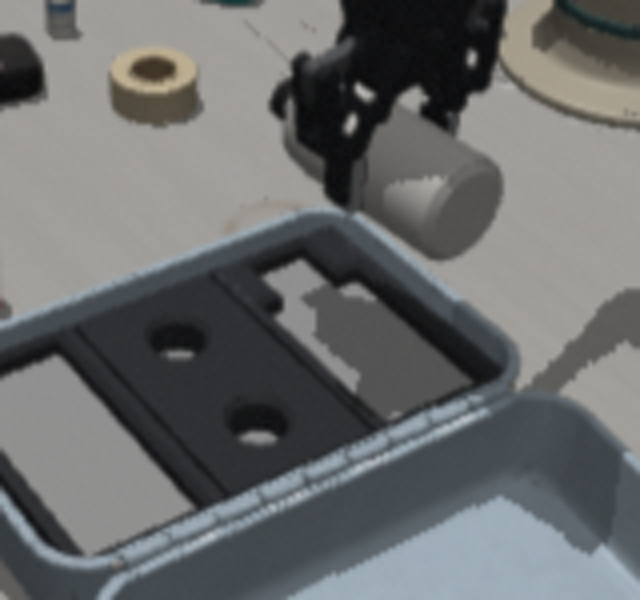

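The flask hangs level over its pocket with its stopper toward the narrow part, so I'm lowering it.

```bash
python3 -m creep '[[0,-0.0016,0.005,0.02,0.0165],[0,-0.0016,0.005,0.07,0.0165],[0,-0.0016,0.005,0.12,0.0165],[0,-0.0016,0.005,0.14,0.0165],[0,-0.0016,0.005,0.14,0.0165]]'
python3 go.py .4591 .2324 .089 1.549
```

```text
clock: 9.35
position: [0.4585, 0.2322, 0.124]
ee_rot: [-0.001, 0.715, 0.699, -0.002]
contact_force: [-0.6, -0.2, -0.9]
width: 0.0616
gripper_force: 44.8
t 9.35 p [0.4585 0.2322 0.124 ] a 1.548 q6 0.36 F [-0.6 -0.2 -0.9] w 0.0616 -> rows: [ 0.0005  0.0011  0.0701 -0.0002] n 0.7
```

```bash
python3 -m creep '[[0,0,0.001,0.02,0],[0,0,0.001,0.035,0],[0,0,0.001,0.045,0],[0,0,0.001,0.052,0],[0,0,0.001,0.058,0],[0,0,0.001,0.062,0],[0,0,0.001,0.062,0]]'
python3 go.py .4591 .2324 .089 1.549
```

```text
clock: 10.05
position: [0.46, 0.2326, 0.0942]
ee_rot: [-0.0, 0.715, 0.699, -0.0]
contact_force: [-0.8, -0.7, -1.7]
width: 0.0611
gripper_force: 44.9
t 10.05 p [0.46   0.2326 0.0942] a 1.547 q6 0.36 F [-0.8 -0.7 -1.7] w 0.0611 -> rows: [-0.0005 -0.0017  0.0103 -0.0003] n 0.1
```

No contact yet; about 5 mm left.

```bash
python3 -m creep '[[0,0,-0.001,0.004,0],[0,0,-0.001,0.007,0],[0,0,-0.001,0.010,0],[0,0,-0.001,0.012,0],[0,0,-0.001,0.012,0]]'
python3 go.py .4591 .2324 .089 1.549
```

```text
clock: 10.55
position: [0.4596, 0.2327, 0.0893]
ee_rot: [0.0, 0.715, 0.699, 0.0]
contact_force: [-1.7, -1.3, 6.4]
width: 0.0611
gripper_force: 45.8
t 10.55 p [0.4596 0.2327 0.0893] a 1.547 q6 0.36 F [-1.7 -1.3  6.4] w 0.0611 -> rows: [-0.0007 -0.001   0.0007 -0.0003] n 0.0
```

```bash
python3 -m creep '[[0.76,0,0,0,0],[0.82,0,0,0,0],[0.82,0,0,0,0],[0.82,0,0,-0.01,0],[0.82,0,0,-0.06,0],[0.82,0,0,-0.15,0],[0.82,0,0,-0.22,0],[0.82,0,0,-0.22,0]]'
python3 go.py .494 -.2515 .2 2.91
python3 - <<'E'
from items import *
im=cam('side');f=im['frame'][225:345,300:460,::-1]
cv2.imwrite('pics/f2.png',cv2.resize(f,None,fx=4,fy=4,interpolation=cv2.INTER_CUBIC))
E
```

```text
clock: 11.35
position: [0.4629, 0.2339, 0.2038]
ee_rot: [0.002, 0.715, 0.699, 0.005]
contact_force: [0.8, 0.8, 0.0]
width: 0.0699
gripper_force: 0.0
t 11.35 p [0.4629 0.2339 0.2038] a 1.547 q6 0.36 F [0.8 0.8 0. ] w 0.0699 -> rows: [-0.9691  0.085   0.0076 -0.2169] n 9.7
```

View pics/f2.png

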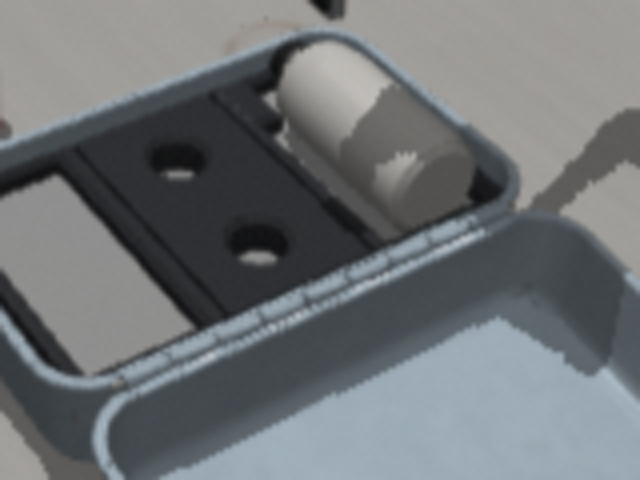

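The flask lies in its pocket, clear of the rim. Next is the meter.

```bash
python3 -m creep '[[1,-0.969,0.085,0.01,-0.217],[1,-0.969,0.085,0.01,-0.217],[1,-0.969,0.085,0.01,-0.217],[1,-0.969,0.085,0.01,-0.217],[1,-0.969,0.085,0.01,-0.217],[1,-0.969,0.085,0.01,-0.217],[1,-0.969,0.085,0.01,-0.217],[1,-0.969,0.085,0.01,-0.217],[1,-0.969,0.085,0.01,-0.217],[1,-0.969,0.085,0.01,-0.217]]'
python3 -m creep '[[1,0,0,0,0],[1,0,0,0,0]]' >/dev/null
python3 - <<'E'
from items import *
print(fititem('side','meter',[.492,-.252,-.2]),fititem('top','meter',[.492,-.252,-.2]))
for n in('top','side'):
  im=cam(n)
  for d in eyes.place_of(n,'vial_a'): print(n,np.round(d['centre'],1),round(d['confidence'],2),at(im,d['centre'],0)[:2].round(3))
save(im,'side3.png')
E
python3 go.py .494 -.2515 .1 2.91
```

```text
clock: 12.4
position: [0.4875, -0.2108, 0.1925]
ee_rot: [-0.001, 0.129, 0.992, 0.001]
contact_force: [1.5, 0.7, 0.1]
width: 0.0856
gripper_force: 0.0
(array([ 0.4918, -0.252 , -0.2567]), np.float64(0.125), 0.9) (array([ 0.4964, -0.2587, -0.3619]), np.float64(0.944), 0.76)
top [277.4 166.9] 0.48 [ 0.588 -0.01 ]
side [242.3 209.9] 0.72 [ 0.625 -0.291]
side [261.  255.5] 0.7 [ 0.673 -0.055]
side [247.6 217.3] 0.66 [ 0.628 -0.244]
side [293.8 254.1] 0.65 [ 0.595 -0.013]
side [312.4 188. ] 0.63 [ 0.374 -0.289]
t 13.0 p [ 0.4886 -0.2086  0.194 ] a 2.878 q6 -1.84 F [ 0.1 -0.1 -0.3] w 0.0853 -> rows: [-0.0329 -0.08    0.188  -0.0051] n 2.1
```

View pics/side3.png

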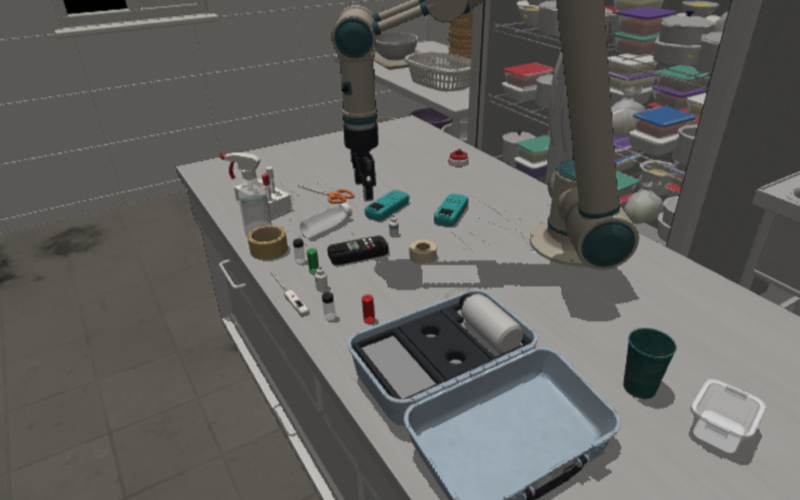

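```bash
python3 -m creep '[[1,-0.032,-0.081,0.02,-0.0047],[1,-0.032,-0.081,0.1,-0.0047],[1,-0.032,-0.081,0.2,-0.0047],[1,-0.032,-0.081,0.29,-0.0047],[1,-0.032,-0.081,0.335,-0.0047],[1,-0.032,-0.081,0.335,-0.0047],[1,-0.032,-0.081,0.335,-0.0047]]'
python3 go.py .4932 -.2518 .026 2.907
```

```text
clock: 13.7
position: [0.4939, -0.2528, 0.0268]
ee_rot: [0.0, 0.117, 0.993, -0.0]
contact_force: [1.1, 1.1, 0.3]
width: 0.0854
gripper_force: 0.0
t 13.7 p [ 0.4939 -0.2528  0.0268] a 2.907 q6 -1.93 F [1.1 1.1 0.3] w 0.0854 -> rows: [ 0.0018  0.0016  0.0015 -0.0001] n 0.0
```

```bash
python3 -m creep '[[0,0,0,0,0],[0,0,0,0,0],[0,0,0,0,0],[0,0,0,0,0],[0,0,0,0,0],[0,0,0,-0.03,0],[0,0,0,-0.12,0],[0,0,0,-0.22,0],[0,0,0,-0.32,0],[0,0,0,-0.35,0]]' 50
python3 go.py .6527 .2091 .2 1.549
```

```text
clock: 14.7
position: [0.4959, -0.2546, 0.2086]
ee_rot: [0.006, 0.117, 0.993, -0.003]
contact_force: [1.4, -0.2, -1.3]
width: 0.0587
gripper_force: 55.1
t 14.7 p [ 0.4959 -0.2546  0.2086] a 2.906 q6 -1.93 F [ 1.4 -0.2 -1.3] w 0.0587 -> rows: [-0.0888  0.9749  0.0173  0.216 ] n 9.8
```

```bash
python3 -m creep '[[0,-0.089,0.975,0.017,0.216],[0,-0.089,0.975,0.017,0.216],[0,-0.089,0.975,0.017,0.216],[0,-0.089,0.975,0.017,0.216],[0,-0.089,0.975,0.017,0.216],[0,-0.089,0.975,0.017,0.216],[0,-0.089,0.975,0.017,0.216],[0,-0.089,0.975,0.017,0.216],[0,-0.089,0.975,0.017,0.216],[0,-0.089,0.975,0.017,0.216]]'
python3 -m creep '[[0,0,0,0,0],[0,0,0,0,0],[0,0,0,0,0]]'
python3 go.py .6527 .2091 .13 1.549
```

```text
clock: 15.7
position: [0.6445, 0.1943, 0.1943]
ee_rot: [0.001, 0.716, 0.698, 0.001]
contact_force: [0.3, -0.6, -2.4]
width: 0.0587
gripper_force: 55.1
clock: 16.0
position: [0.6437, 0.1917, 0.1936]
ee_rot: [0.0, 0.715, 0.699, -0.0]
contact_force: [0.1, -0.8, -2.3]
width: 0.0585
gripper_force: 55.1
t 16.0 p [0.6437 0.1917 0.1936] a 1.549 q6 0.21 F [ 0.1 -0.8 -2.3] w 0.0585 -> rows: [0.0352 0.0172 0.1271 0.    ] n 1.3
```

```bash
python3 -m creep '[[0,0.035,0.017,0.01,0],[0,0.035,0.017,0.06,0],[0,0.035,0.017,0.11,0],[0,0.035,0.017,0.125,0],[0,0.035,0.017,0.125,0]]'
python3 go.py .6527 .2091 .09 1.549
python3 - <<'E'
from h import *
im=cam('side');f=im['frame'][225:325,255:415,::-1]
cv2.imwrite('pics/m1.png',cv2.resize(f,None,fx=4,fy=4,interpolation=cv2.INTER_CUBIC))
E
```

```text
clock: 16.5
position: [0.6524, 0.209, 0.1293]
ee_rot: [-0.001, 0.715, 0.699, -0.001]
contact_force: [0.4, -0.4, -2.2]
width: 0.059
gripper_force: 55.1
t 16.5 p [0.6524 0.209  0.1293] a 1.548 q6 0.23 F [ 0.4 -0.4 -2.2] w 0.059 -> rows: [ 0.0002  0.0006  0.0786 -0.0002] n 0.8
```

View pics/m1.png

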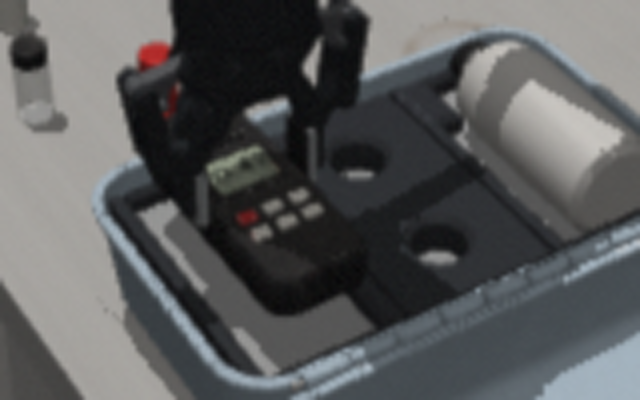

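The meter hangs level over its pocket, display up at (240,170), so I'm lowering it gently.

```bash
python3 -m creep '[[0,0,0.0005,0.02,0],[0,0,0.0005,0.038,0],[0,0,0.0005,0.052,0],[0,0,0.0005,0.062,0],[0,0,0.0005,0.068,0],[0,0,0.0005,0.07,0],[0,0,0.0005,0.07,0]]'
python3 go.py .6527 .2091 .09 1.549
```

```text
clock: 17.25
position: [0.6534, 0.2098, 0.0956]
ee_rot: [0.0, 0.715, 0.699, 0.0]
contact_force: [0.6, 0.3, -2.8]
width: 0.0591
gripper_force: 55.1
t 17.25 p [0.6534 0.2098 0.0956] a 1.549 q6 0.23 F [ 0.6  0.3 -2.8] w 0.0591 -> rows: [-0.0014 -0.0014  0.0112  0.    ] n 0.1
```

```bash
python3 -m creep '[[0,-0.001,-0.001,0.004,0],[0,-0.001,-0.001,0.007,0],[0,-0.001,-0.001,0.010,0],[0,-0.001,-0.001,0.011,0],[0,-0.001,-0.001,0.011,0]]'
python3 go.py .6527 .2091 .09 1.549
```

```text
clock: 17.75
position: [0.653, 0.2093, 0.093]
ee_rot: [0.001, 0.715, 0.699, 0.001]
contact_force: [-3.3, -1.1, 9.7]
width: 0.0585
gripper_force: 56.6
t 17.75 p [0.653  0.2093 0.093 ] a 1.549 q6 0.23 F [-3.3 -1.1  9.7] w 0.0585 -> rows: [-0.0004 -0.0006  0.006   0.    ] n 0.1
```

```bash
python3 -m creep '[[0,0,-0.002,0,0],[0,0,-0.004,0,0],[0,0,-0.004,0.001,0],[0,0,-0.004,0.002,0],[0,0,-0.004,0.002,0]]'
python3 go.py .6527 .2091 .09 1.549
```

```text
clock: 18.25
position: [0.6529, 0.2093, 0.0931]
ee_rot: [0.002, 0.715, 0.699, 0.002]
contact_force: [-0.2, -1.3, 10.9]
width: 0.0589
gripper_force: 56.8
t 18.25 p [0.6529 0.2093 0.0931] a 1.549 q6 0.23 F [-0.2 -1.3 10.9] w 0.0589 -> rows: [-0.0003 -0.0004  0.0061  0.    ] n 0.1
```

```bash
python3 -m creep '[[0,0,0,-0.016,0],[0,0,0,-0.016,0],[0,0,0,-0.016,0]]'
python3 go.py .6515 .2091 .09 1.549
python3 -m creep '[[0,0,0,-0.010,0],[0,0,0,-0.004,0],[0,0,0,0,0],[0,0,0,0.004,0],[0,0,0,0.004,0]]'
python3 go.py .6515 .2091 .09 1.549
```

```text
clock: 18.55
position: [0.6506, 0.2093, 0.0969]
ee_rot: [-0.0, 0.715, 0.699, -0.0]
contact_force: [-1.0, 0.4, -1.1]
width: 0.059
gripper_force: 55.1
t 18.55 p [0.6506 0.2093 0.0969] a 1.549 q6 0.23 F [-1.   0.4 -1.1] w 0.059 -> rows: [-0.0004  0.0017  0.0139 -0.    ] n 0.1
clock: 19.05
position: [0.6504, 0.2092, 0.0944]
ee_rot: [-0.0, 0.715, 0.699, -0.001]
contact_force: [-0.0, 0.3, -0.8]
width: 0.0586
gripper_force: 55.1
t 19.05 p [0.6504 0.2092 0.0944] a 1.549 q6 0.23 F [-0.   0.3 -0.8] w 0.0586 -> rows: [-0.0002  0.0022  0.0087 -0.    ] n 0.1
```

```bash
python3 -m creep '[[0,0,0.001,0.003,0],[0,0,0.001,0.006,0],[0,0,0.001,0.008,0],[0,0,0.001,0.008,0]]'
python3 go.py .6515 .2091 .09 1.549
```

```text
clock: 19.45
position: [0.6515, 0.2094, 0.093]
ee_rot: [0.0, 0.715, 0.699, 0.0]
contact_force: [-2.9, -0.5, 6.5]
width: 0.0587
gripper_force: 56.2
t 19.45 p [0.6515 0.2094 0.093 ] a 1.549 q6 0.23 F [-2.9 -0.5  6.5] w 0.0587 -> rows: [-0.0005  0.0001  0.0061 -0.    ] n 0.1
```

```bash
python3 -m creep '[[0.74,0,0,0,0],[0.8,0,0,0,0],[0.8,0,0,0,0],[0.8,0,0,-0.01,0],[0.8,0,0,-0.06,0],[0.8,0,0,-0.15,0],[0.8,0,0,-0.22,0],[0.8,0,0,-0.3,0],[0.8,0,0,-0.3,0]]'
python3 - <<'E'
from h import *
im=cam('side');f=im['frame'][215:335,270:430,::-1]
cv2.imwrite('pics/m2.png',cv2.convertScaleAbs(cv2.resize(f,None,fx=5,fy=5,interpolation=cv2.INTER_CUBIC),alpha=1.5))
E
python3 go.py .6621 -.062 .2 1.549
```

```text
clock: 20.35
position: [0.6545, 0.2101, 0.2487]
ee_rot: [0.004, 0.715, 0.699, 0.006]
contact_force: [-0.1, 0.5, 1.0]
width: 0.0684
gripper_force: 0.0
t 20.4 p [0.6531 0.2097 0.2454] a 1.549 q6 0.23 F [-0.2  0.5 -0.3] w 0.0681 -> rows: [-0.5429  0.0298  0.0909 -0.    ] n 5.5
```

View pics/m2.png

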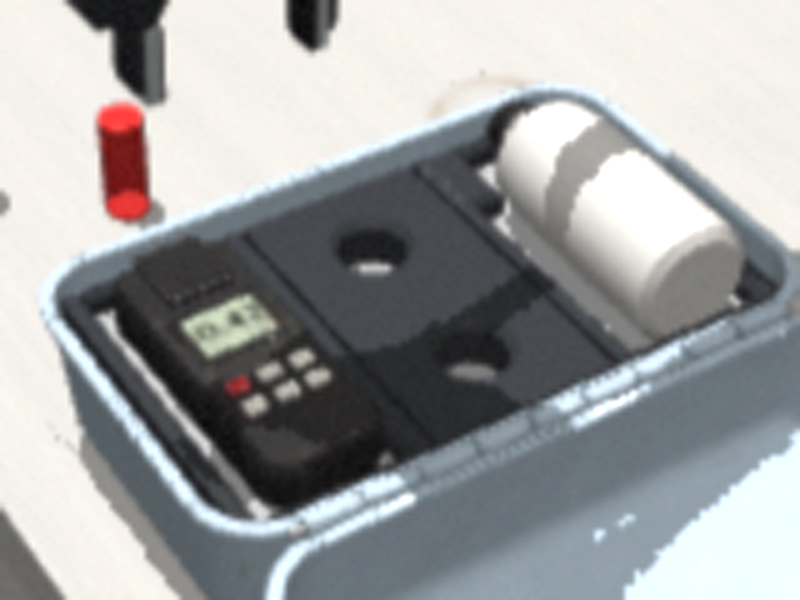

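The meter lies flat within its pocket, with a floor strip visible on the outer side only. I'll check its height and locate the vials by their caps.

Run:
```python
from items import *
im=cam('side')
for n,px in dict(a=(262.2,238),b=(238.6,194.4)).items(): print('side cap',n,at(im,px,.054)[:2].round(4))
tp=cam('top'); g=cv2.imread('pics/top1.png')
for n in('top','side'):
  m=cam(n)
  for d in eyes.regions_of(n,'vial_a'): print(n,d['bbox'],round(d['confidence'],2))
# meter height
for n in('side','top'):
  m=cam(n)
  for z in(.06,.064,.068):
    MOD['meter']=[MP[0]+[0,0,z]]
    import items
    pc=proj(m,[.6515,.209,z+.015])
    ds=[d for d in eyes.regions_of(n,'meter') if np.hypot((d['bbox'][0]+d['bbox'][2])/2-pc[0],(d['bbox'][1]+d['bbox'][3])/2-pc[1])<20]
    if not ds: print(n,'none');break
    t=ds[0]['mask'].astype(np.uint8)
    def cost(p): r=rend(m,MOD['meter'],p,1,[0,0,640,400]); return (r^t).sum()/t.sum()
    s=minimize(cost,[.6515,.209,-1.593],method='Nelder-Mead',options=dict(initial_simplex=[[.6515,.209,-1.593],[.66,.209,-1.593],[.6515,.218,-1.593],[.6515,.209,-1.5]]))
    print(n,z,s.x.round(4),round(s.fun,3))
f=tp['frame'][90:170,250:400,::-1]; cv2.imwrite('pics/t3.png',cv2.resize(f,None,fx=5,fy=5,interpolation=cv2.INTER_CUBIC))
```

```text
side cap a [ 0.6635 -0.0563]
side cap b [ 0.6286 -0.2979]
top [270.8, 151.5, 282.1, 167.4] 0.69
top [359.7, 119.8, 367.5, 137.0] 0.52
side [289.4, 234.8, 296.9, 261.3] 0.65
side [236.4, 190.9, 245.0, 214.0] 0.64
side [243.5, 198.4, 253.1, 220.1] 0.51
side 0.06 [ 0.65    0.1998 -1.6507] 0.197
side 0.064 [ 0.654   0.2073 -1.6285] 0.231
side 0.068 [ 0.6542  0.2097 -1.6411] 0.235
top 0.06 [ 0.6577  0.2073 -1.5278] 1.643
top 0.064 [ 0.6482  0.2062 -1.4891] 1.668
top 0.068 [ 0.6503  0.2035 -1.5103] 1.666
```

View pics/t3.png

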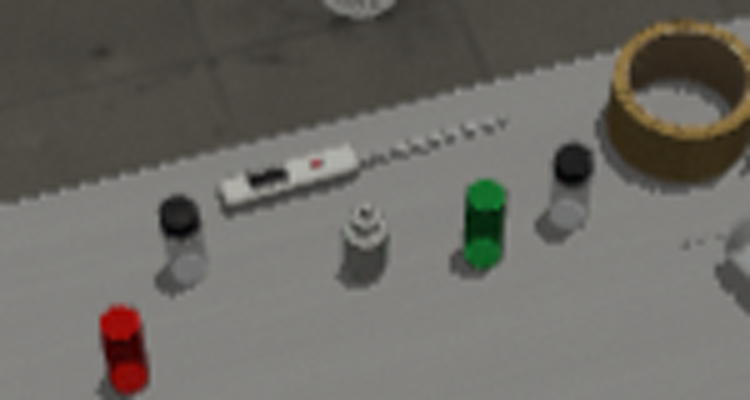

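The top crop shows both vials clearly, with caps at (180,216) and (574,164).

```bash
python3 - <<'E'
from go import *
im=cam('top')
f=lambda u,v:((u+.5)/5-.5+250,(v+.5)/5-.5+90)
for n,u,v,z in (('a cap',180,216,.054),('b cap',574,164,.054),('a base',187,270,0.004),('b base',567,214,.004),('roll left',612,100,.03),('roll low',670,180,.0),('green cap',486,198,.058)): print(n,at(im,f(u,v),z)[:2].round(4))
E
python3 go.py .662 -.06 .18 1.549
```

```text
a cap [ 0.6638 -0.0615]
b cap [ 0.6286 -0.303 ]
a base [ 0.659  -0.0604]
b base [ 0.6277 -0.3024]
roll left [ 0.6859 -0.3519]
roll low [ 0.6356 -0.3762]
green cap [ 0.6178 -0.2419]
t 21.15 p [0.6513 0.2093 0.2411] a 1.549 q6 0.23 F [-0.5  0.3  0.7] w 0.0687 -> rows: [-0.5381  0.0331  0.1222 -0.    ] n 5.5
```

```bash
python3 -m creep '[[0.65,-0.538,0.033,0.06,0],[0.65,-0.538,0.033,0.12,0],[0.65,-0.538,0.033,0.12,0],[0.65,-0.538,0.033,0.12,0],[0.65,-0.538,0.033,0.12,0],[0.65,-0.538,0.033,0.12,0],[0.65,-0.538,0.033,0.12,0],[0.65,-0.538,0.033,0.12,0],[0.65,-0.538,0.033,0.12,0]]'
python3 go.py .662 -.06 .044 1.549
```

```text
clock: 22.05
position: [0.6622, -0.0587, 0.1817]
ee_rot: [0.0, 0.714, 0.7, 0.0]
contact_force: [0.5, 0.8, -0.1]
width: 0.0555
gripper_force: 0.0
t 22.05 p [ 0.6622 -0.0587  0.1817] a 1.55 q6 -0.17 F [ 0.5  0.8 -0.1] w 0.0555 -> rows: [-2.500e-03 -3.000e-04  2.753e-01  1.000e-04] n 2.8
```

```bash
python3 -m creep '[[0.65,-0.003,0,0.08,0],[0.65,-0.003,0,0.16,0],[0.65,-0.003,0,0.23,0],[0.65,-0.003,0,0.275,0],[0.65,-0.003,0,0.275,0],[0,-0.003,0,0.275,0],[0,-0.003,0,0.275,0],[0,-0.003,0,0.275,0],[0,-0.003,0,0.275,0],[0,-0.003,0,0.275,0]]' 25
python3 go.py .5548 .1693 .2 1.549
```

```text
clock: 23.05
position: [0.6635, -0.0614, 0.046]
ee_rot: [0.002, 0.715, 0.699, 0.002]
contact_force: [0.8, 0.1, 6.5]
width: 0.023
gripper_force: 25.3
t 23.05 p [ 0.6635 -0.0614  0.046 ] a 1.549 q6 -0.18 F [0.8 0.1 6.5] w 0.023 -> rows: [ 4.565e-01 -2.276e-01 -3.081e-01 -1.000e-04] n 6.0
```

```bash
python3 -m creep '[[0,0,0,-0.04,0],[0,0,0,-0.12,0],[0,0,0,-0.22,0],[0,0,0,-0.31,0],[0,0.1,-0.05,-0.31,0],[0,0.2,-0.1,-0.31,0],[0,0.3,-0.15,-0.31,0],[0,0.4,-0.2,-0.31,0],[0,0.456,-0.228,-0.31,0],[0,0.456,-0.228,-0.31,0]]'
python3 -m creep '[[0,0,0,0,0],[0,0,0,0,0],[0,0,0,0,0]]'
python3 go.py .5548 .1693 .13 1.549
```

```text
clock: 24.05
position: [0.5496, 0.1735, 0.1993]
ee_rot: [-0.001, 0.713, 0.701, 0.0]
contact_force: [-0.3, -0.8, -0.2]
width: 0.0232
gripper_force: 24.7
clock: 24.35
position: [0.5538, 0.1675, 0.1987]
ee_rot: [0.0, 0.715, 0.699, -0.0]
contact_force: [-0.4, 0.3, 0.3]
width: 0.0228
gripper_force: 24.7
t 24.35 p [0.5538 0.1675 0.1987] a 1.547 q6 0.2 F [-0.4  0.3  0.3] w 0.0228 -> rows: [ 0.0037  0.0019  0.1373 -0.0003] n 1.4
```

```bash
python3 -m creep '[[0,0.002,0.002,0.05,0],[0,0.002,0.002,0.1,0],[0,0.002,0.002,0.13,0],[0,0.002,0.002,0.14,0],[0,0.002,0.002,0.14,0]]'
python3 go.py .5548 .168 .098 1.549
python3 - <<'E'
from h import *
im=cam('side');f=im['frame'][205:305,295:425,::-1]
cv2.imwrite('pics/v1.png',cv2.convertScaleAbs(cv2.resize(f,None,fx=5,fy=5,interpolation=cv2.INTER_CUBIC),alpha=1.4))
E
```

```text
clock: 24.85
position: [0.5542, 0.1688, 0.1279]
ee_rot: [-0.0, 0.715, 0.699, -0.001]
contact_force: [0.3, -0.2, 0.5]
width: 0.0227
gripper_force: 24.7
t 24.85 p [0.5542 0.1688 0.1279] a 1.547 q6 0.2 F [ 0.3 -0.2  0.5] w 0.0227 -> rows: [-0.0015  0.0012  0.0599 -0.0003] n 0.6
```

View pics/v1.png

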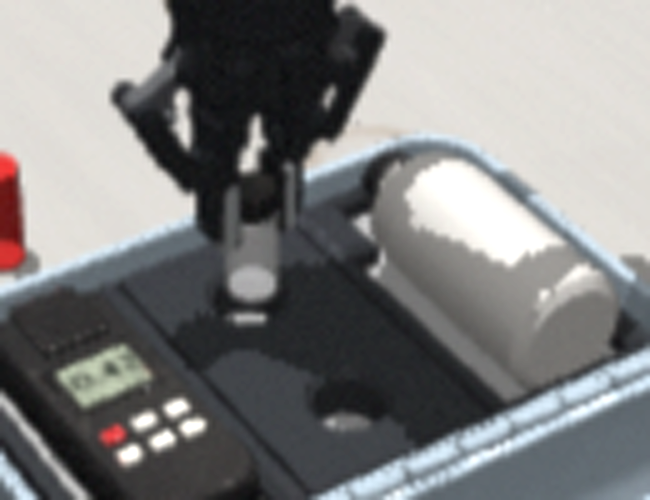

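The vial hangs upright right over its hole, at (250,300).

```bash
python3 -m creep '[[0,-0.001,0.001,0.02,0],[0,-0.001,0.001,0.035,0],[0,-0.001,0.001,0.045,0],[0,-0.001,0.001,0.05,0],[0,-0.001,0.001,0.053,0],[0,-0.001,0.001,0.053,0]]'
python3 go.py .5548 .168 .098 1.549
```

```text
clock: 25.5
position: [0.5544, 0.1695, 0.102]
ee_rot: [-0.0, 0.715, 0.699, -0.0]
contact_force: [1.2, 0.6, -0.3]
width: 0.023
gripper_force: 24.7
t 25.5 p [0.5544 0.1695 0.102 ] a 1.549 q6 0.2 F [ 1.2  0.6 -0.3] w 0.023 -> rows: [-0.0029  0.0009  0.008   0.    ] n 0.1
```

```bash
python3 -m creep '[[0,0,0,0.003,0],[0,0,0,0.005,0],[0,0,0,0.007,0],[0,0,0,0.009,0],[0,0,0,0.009,0]]'
python3 go.py .5548 .168 .098 1.549
```

```text
clock: 26.0
position: [0.5546, 0.1695, 0.099]
ee_rot: [0.0, 0.715, 0.699, 0.0]
contact_force: [-2.3, -0.3, 7.5]
width: 0.023
gripper_force: 25.5
t 26.0 p [0.5546 0.1695 0.099 ] a 1.549 q6 0.2 F [-2.3 -0.3  7.5] w 0.023 -> rows: [-0.003   0.0005  0.0019  0.    ] n 0.0
```

```bash
python3 -m creep '[[0.4,0,0,0,0],[0.5,0,0,0,0],[0.5,0,0,0,0],[0.5,0,0,-0.02,0],[0.5,0,0,-0.08,0],[0.5,0,0,-0.17,0],[0.6,0,0,-0.24,0],[0.6,0,0,-0.24,0]]'
python3 go.py .628 -.301 .2 1.549
```

```text
clock: 26.8
position: [0.5578, 0.1701, 0.2242]
ee_rot: [0.004, 0.715, 0.699, 0.005]
contact_force: [0.7, 0.1, 0.3]
width: 0.0512
gripper_force: 0.0
t 26.8 p [0.5578 0.1701 0.2242] a 1.549 q6 0.2 F [0.7 0.1 0.3] w 0.0512 -> rows: [-0.9389  0.1608  0.0483  0.    ] n 9.5
```

Run:
```python
from h import *
im=cam('side');f=im['frame'][180:305,220:425,::-1]
cv2.imwrite('pics/v2.png',cv2.convertScaleAbs(cv2.resize(f,None,fx=3.8,fy=3.8,interpolation=cv2.INTER_CUBIC),alpha=1.4))
```

```text
(no output)
```

View pics/v2.png

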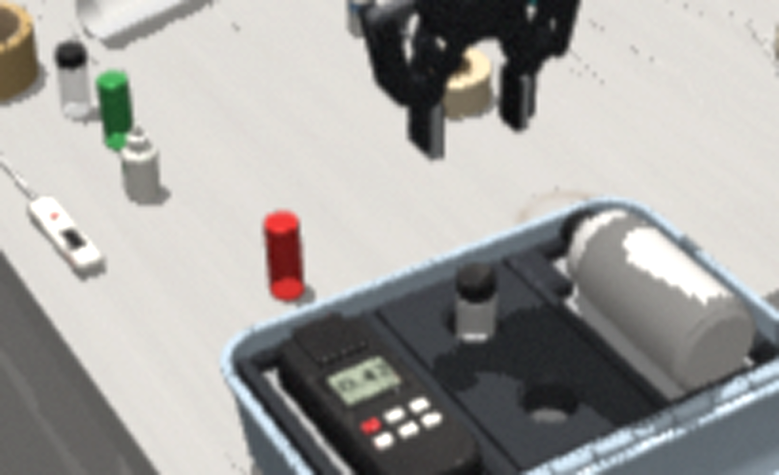

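Vial a stands upright in its hole at (475,300). Now the second vial.

```bash
python3 -m creep '[[0.65,-0.939,0.161,0.05,0],[0.65,-0.939,0.161,0.05,0],[0.65,-0.939,0.161,0.05,0],[0.65,-0.939,0.161,0.05,0],[0.65,-0.939,0.161,0.05,0],[0.65,-0.939,0.161,0.05,0],[0.65,-0.939,0.161,0.05,0],[0.65,-0.939,0.161,0.05,0],[0.65,-0.939,0.161,0.05,0],[0.65,-0.939,0.161,0.05,0]]'
python3 -m creep '[[0.65,0,0,0,0],[0.65,0,0,0,0]]'
python3 go.py .628 -.301 .044 1.549
```

```text
clock: 27.85
position: [0.6239, -0.3058, 0.1905]
ee_rot: [-0.001, 0.716, 0.698, -0.001]
contact_force: [0.0, 0.2, 0.0]
width: 0.0554
gripper_force: 0.0
clock: 28.05
position: [0.6237, -0.3016, 0.1909]
ee_rot: [-0.002, 0.715, 0.699, -0.0]
contact_force: [-0.5, -0.2, 0.9]
width: 0.0552
gripper_force: 0.0
t 28.05 p [ 0.6237 -0.3016  0.1909] a 1.548 q6 -0.53 F [-0.5 -0.2  0.9] w 0.0552 -> rows: [ 1.400e-03  8.500e-03  2.938e-01 -2.000e-04] n 2.9
```

```bash
python3 -m creep '[[0.65,0.001,0.008,0.05,0],[0.65,0.001,0.008,0.15,0],[0.65,0.001,0.008,0.23,0],[0.65,0.001,0.008,0.28,0],[0.65,0.001,0.008,0.292,0],[0.65,0.001,0.008,0.292,0]]'
python3 -m creep '[[0,0,0,0,0],[0,0,0,0,0],[0,0,0,0,0],[0,0,0,0,0],[0,0,0,0,0]]' 25
python3 go.py .5566 .2533 .22 1.549
```

```text
clock: 28.65
position: [0.6282, -0.2996, 0.046]
ee_rot: [-0.001, 0.714, 0.7, -0.0]
contact_force: [0.3, 0.4, 1.1]
width: 0.0556
gripper_force: 0.0
clock: 29.15
position: [0.6298, -0.3018, 0.049]
ee_rot: [0.002, 0.715, 0.699, 0.001]
contact_force: [-0.2, 1.2, 6.2]
width: 0.0227
gripper_force: 24.7
t 29.15 p [ 0.6298 -0.3018  0.049 ] a 1.549 q6 -0.52 F [-0.2  1.2  6.2] w 0.0227 -> rows: [ 1.1068 -0.1709 -0.342  -0.    ] n 11.7
```

```bash
python3 -m creep '[[0,0,0,-0.04,0],[0,0,0,-0.12,0],[0,0,0,-0.22,0],[0,0,0,-0.32,0],[0,0.1,-0.015,-0.34,0],[0,0.2,-0.03,-0.34,0],[0,0.3,-0.046,-0.34,0],[0,0.4,-0.062,-0.34,0],[0,0.5,-0.077,-0.34,0],[0,0.6,-0.093,-0.34,0]]'
python3 go.py .5566 .2533 .22 1.549
```

```text
clock: 30.15
position: [0.5888, -0.0032, 0.2173]
ee_rot: [0.0, 0.715, 0.699, 0.0]
contact_force: [-0.2, -0.1, -0.3]
width: 0.0234
gripper_force: 24.8
t 30.15 p [ 0.5888 -0.0032  0.2173] a 1.548 q6 -0.1 F [-0.2 -0.1 -0.3] w 0.0234 -> rows: [ 5.114e-01 -7.590e-02 -5.500e-03 -1.000e-04] n 5.2
```

```bash
python3 -m creep '[[0,0.511,-0.076,0,0],[0,0.511,-0.076,0,0],[0,0.511,-0.076,0,0],[0,0.511,-0.076,0,0],[0,0.511,-0.076,0,0],[0,0.511,-0.076,0,0],[0,0.511,-0.076,0,0],[0,0.511,-0.076,0,0],[0,0.511,-0.076,0,0]]'
python3 go.py .5562 .2533 .132 1.549
```

```text
clock: 31.05
position: [0.5573, 0.2497, 0.2167]
ee_rot: [0.0, 0.715, 0.699, -0.0]
contact_force: [1.1, -0.1, -0.9]
width: 0.0234
gripper_force: 24.8
t 31.05 p [0.5573 0.2497 0.2167] a 1.547 q6 0.33 F [ 1.1 -0.1 -0.9] w 0.0234 -> rows: [ 0.0072 -0.0024  0.1695 -0.0003] n 1.7
```

```bash
python3 -m creep '[[0,0.007,-0.002,0.05,0],[0,0.007,-0.002,0.11,0],[0,0.007,-0.002,0.15,0],[0,0.007,-0.002,0.165,0],[0,0.007,-0.002,0.165,0]]'
python3 go.py .5562 .2533 .102 1.549
python3 - <<'E'
from h import *
im=cam('side');f=im['frame'][205:305,295:425,::-1]
cv2.imwrite('pics/v3.png',cv2.convertScaleAbs(cv2.resize(f,None,fx=5,fy=5,interpolation=cv2.INTER_CUBIC),alpha=1.4))
E
```

```text
clock: 31.55
position: [0.5559, 0.2535, 0.1333]
ee_rot: [-0.0, 0.715, 0.699, -0.001]
contact_force: [0.4, 0.5, -0.5]
width: 0.0233
gripper_force: 24.8
t 31.55 p [0.5559 0.2535 0.1333] a 1.547 q6 0.34 F [ 0.4  0.5 -0.5] w 0.0233 -> rows: [-0.0003  0.0007  0.0626 -0.0003] n 0.6
```

View pics/v3.png

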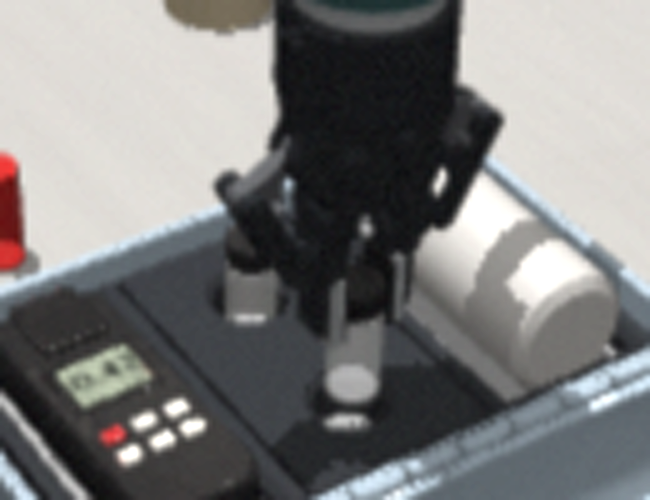

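The second vial hangs upright over the free hole, at (350,400).

```bash
python3 -m creep '[[0,0,0.001,0.02,0],[0,0,0.001,0.035,0],[0,0,0.001,0.045,0],[0,0,0.001,0.052,0],[0,0,0.001,0.055,0],[0,0,0.001,0.057,0],[0,0,0.001,0.057,0]]'
python3 go.py .5562 .2533 .102 1.549
```

```text
clock: 32.3
position: [0.5566, 0.255, 0.1057]
ee_rot: [0.0, 0.715, 0.699, 0.0]
contact_force: [0.2, -0.3, -1.3]
width: 0.0232
gripper_force: 24.8
t 32.3 p [0.5566 0.255  0.1057] a 1.549 q6 0.34 F [ 0.2 -0.3 -1.3] w 0.0232 -> rows: [-0.0034 -0.0006  0.0073  0.    ] n 0.1
```

```bash
python3 -m creep '[[0,-0.002,0,0.003,0],[0,-0.002,0,0.005,0],[0,-0.002,0,0.007,0],[0,-0.002,0,0.009,0],[0,-0.002,0,0.011,0],[0,-0.002,0,0.011,0]]'
python3 go.py .5562 .2533 .102 1.549
```

```text
clock: 32.9
position: [0.5566, 0.2542, 0.102]
ee_rot: [0.0, 0.715, 0.699, 0.001]
contact_force: [-3.4, 0.1, 9.6]
width: 0.0234
gripper_force: 25.7
t 32.9 p [0.5566 0.2542 0.102 ] a 1.549 q6 0.34 F [-3.4  0.1  9.6] w 0.0234 -> rows: [-0.0019 -0.0008 -0.     -0.    ] n 0.0
```

Seated at the expected height (0.102). I'll release, retreat clear of the case toward the robot's right, and check.

```bash
python3 -m creep '[[0.4,0,0,0,0],[0.5,0,0,0,0],[0.5,0,0,0,0],[0.5,0,0,-0.02,0],[0.5,0,0,-0.08,0],[0.5,0,0,-0.17,0],[0.5,0,0,-0.26,0],[0.5,0,0,-0.34,0],[0.5,0,0,-0.34,0]]'
python3 -m creep '[[0.5,-0.7,-0.1,-0.05,0],[0.5,-0.7,-0.1,-0.05,0],[0.5,-0.7,-0.1,-0.05,0],[0.5,-0.7,-0.1,-0.05,0],[0.5,-0.7,-0.1,-0.05,0],[0.5,-0.7,-0.1,-0.05,0],[0.5,-0.7,-0.1,-0.05,0],[0.5,-0.7,-0.1,-0.05,0],[0.5,-0.7,-0.1,-0.05,0]]'
python3 -m creep '[[0.5,-0.5,-0.1,0,0],[0.5,-0.5,-0.1,0,0],[0.5,-0.5,-0.1,0,0],[0.5,-0.5,-0.1,0,0],[0.5,-0.5,-0.1,0,0],[0.5,-0.5,-0.1,0,0]]'
python3 - <<'E'
from h import *
t=cv2.resize(cam('top')['frame'][125:250,155:255,::-1],(400,500),interpolation=cv2.INTER_CUBIC)
s=cv2.resize(cam('side')['frame'][215:340,290:390,::-1],(400,500),interpolation=cv2.INTER_CUBIC)
cv2.imwrite('pics/end.png',cv2.convertScaleAbs(np.hstack([t,s]),alpha=1.6))
E
```

```text
clock: 33.8
position: [0.5596, 0.2549, 0.2779]
ee_rot: [0.003, 0.715, 0.699, 0.006]
contact_force: [-0.3, 0.0, 0.0]
width: 0.0429
gripper_force: 0.0
clock: 34.7
position: [0.4985, -0.0961, 0.2951]
ee_rot: [-0.0, 0.716, 0.698, 0.0]
contact_force: [0.3, -0.3, 1.0]
width: 0.0427
gripper_force: 0.0
clock: 35.3
position: [0.4433, -0.3475, 0.2943]
ee_rot: [0.0, 0.716, 0.698, -0.001]
contact_force: [-0.2, 0.3, -0.7]
width: 0.0426
gripper_force: 0.0
```

View pics/end.png

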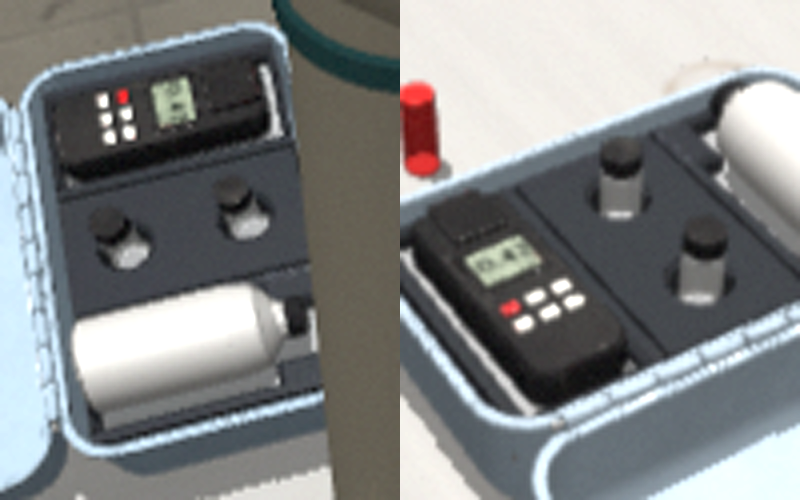

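The final pictures show the flask in its pocket with the stopper in the neck, the meter display up in its pocket, and both vials upright in their holes. Each one met its floor at the height its grasp predicted, and the kitchen bottles weren't touched. I'm handing the job in.

```bash
python3 -c "
from rig import manip
print(manip.sign_off())"
```

```text
the job is handed in; nothing more can be done
None
```

The case is repacked and handed in after about 36 s of robot time: flask, meter and both vials were set down in their seats in the order asked, the kitchen bottles and look-alikes were left alone, and no verdict came back.

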